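# Spring-return check of a kinematic mirror mount

## Task

Check the spring return of the mirror mount: with the fingertips press its bare corner (the one with no knob, diagonally across from the dial gauge) straight down until the gauge's pointer has come round to the limit tab on the rim, and hold it there for about a second without running on past the tab. Then ease the corner back up slowly, so that the plate does not snap back, until the pointer stands at zero again, and move clear. Only press: do not grip the mount, do not touch the mirror, the gauge or the two adjuster knobs, and leave the loose things lying about it where they are.

Things in the scene. Friction and masses are not known exactly. Their poses are not given: they have to be found in the camera images.
- free_corner (a point): The place to press: top of the mount's flat black 150 x 150 x 12 mm tilt plate at its bare corner, 12 mm in from both edges, 55 mm above the table at rest. Axes turn with the plate: z is its upward normal, x and y run along its edges; the plate's centre is at (+62, -62) mm from here.
- rig: Aluminium breadboard 250 x 250 x 13 mm, fixed to the bench, that carries mount and gauge; origin at the middle of its underside. Same x and y directions as the plate.
- tilt_plate (a joint): Tilt of the plate in rad, 0 seated at rest. It rocks about its diagonal through the two knobs, 88 mm from free_corner: pressing there sinks that corner (0.01 rad = 0.88 mm), springs push it back. It starts to move at 6 N and takes 9 to 13 N at the limit tab (4 to 9 mm down at free_corner); hard stop at 0.14, well past the tab.
- needle (a joint): Pointer of the dial gauge in rad, 0 at the long thick zero line, growing clockwise seen from above as the bare corner sinks: 31.4 x the tilt, so half a turn is 8.8 mm at free_corner. The dial faces up, 76 mm across, 95 mm above the table, with 50 lines, every fifth longer; zero lies toward the rig's +x.
- limit_tab (a joint): Where the limit tab is clipped on the gauge's rim, counted like the needle (rad clockwise from zero, seen from above): 1.6 to 3.1, other at each start; it stays put. The pointer stands at the tab when both values are equal.
- needle_tip (a point): Point 28 mm out on the thin black pointer, near its tip.
- tab_tip (a point): Inner tip of the limit tab's tongue, 28 mm from the gauge's centre: a small black clip, 12 mm wide, over the bezel, pointing inward.
- mirror: The mirror in its round black cell, 66 mm across and 12 mm high, at the centre of the tilt plate; origin at the middle of its underside. Not to be touched.
- gauge: The dial gauge, 76 mm across, on an arm from a short post; origin at the middle of its underside, 75 mm above the table, 20 mm thick. It stands over the side of the plate away from the bare corner, 138 mm from free_corner. Not to be touched.
- knob_near: Knurled steel adjuster knob, 19 mm across, standing 20 mm above the plate, at a corner next to the bare one, 124 mm from free_corner along its -y; origin 2 mm above the plate. Not to be touched.
- knob_far: The other adjuster knob, the same, 124 mm from free_corner along its +x. Not to be touched.
- flask_mid (a point): Loose conical culture flask with a foam stopper, 66 mm across its foot, 104 mm high; point on its axis, 50 mm up. Stays where it is.
- cap_mid (a point): Loose grey dust cap of the mirror, a disc 73 mm across and 16 mm high; its centre. Stays where it is.
- driver_grip (a point): Loose hex driver lying on the table, 170 mm long, grey handle; point at the middle of its handle. Stays where it is.

How it is judged:
On the way, in this order (a step that is already met when the one before it is completed fails the run):
1. a finger presses the plate and the pointer stands at the limit tab (within 20 degrees) for half a second (distance between needle_tip and tab_tip below 0.0098 m and contact force between the fingers and tilt_plate above 1 N), for 0.5 s.
2. the plate is back on its seat, the pointer at zero (value of joint tilt_plate below 0.005 rad), for 0.2 s.
At the end, for the whole second after the job is handed in: The plate is seated again (tilt under 0.005 rad, pointer within 0.16 rad of zero) and at rest, and flask, cap and driver lie within 20 mm of where they were (value of joint tilt_plate below 0.005 rad and value of joint needle below 0.16 rad and velocity of joint tilt_plate between -0.02 and 0.02 rad/s and distance of each of flask_mid, cap_mid, driver_grip from where it was at the start of the episode below 0.02 m); the robot touches nothing.
It fails at once if the pointer ran on more than 40 degrees past the limit tab (y of needle_tip in the frame of tab_tip below -0.018 m).
It fails at once if the plate was let snap back (tilting back faster than 0.5 rad/s, about 45 mm/s at the corner) (velocity of joint tilt_plate below -0.5 rad/s).
It fails at once if the plate was gripped between the fingers instead of pressed from above (contact force between the fingers and tilt_plate above 0.5 N and z of the grasp point in the frame of free_corner below 0.005 m).
It fails at once if the mirror, the gauge or an adjuster knob was touched (contact force between any of the fingers, the arm and mirror above 0.5 N or contact force between any of the fingers, the arm and gauge above 0.5 N or contact force between any of the fingers, the arm and knob_near above 0.5 N or contact force between any of the fingers, the arm and knob_far above 0.5 N).
It fails at once if the flask, cap or driver was moved or lifted (distance of any of flask_mid, cap_mid, driver_grip from where it was at the start of the episode above 0.02 m).
It also fails if it takes over 48 s, if anything falls off the work surface, if the arm or the gripper's body presses on something with over 40 N, if the wrist force passes 120 N, or if a joint passes its speed limit or range.

## Robot

A 7-joint arm with a two-finger parallel gripper is mounted at the origin on the work surface. World frame = base frame: x ahead of the robot, y to its left, z up, the work surface at z = 0. Lengths are in m, angles in rad, forces in N, time in s.
With the tool pointing down it reaches from about 0.4 to 0.9 m from the base axis. Payload 5.5 kg.
Tool frame: the origin (TCP) lies at the very end of the fingers, on their centre line; the grasp point (between the pads) lies 19 mm behind it; z points along the fingers, y is the line along which they close (so a half turn about z gives the same grasp; the last joint's range is limited). The gripper opens to 92 mm and grips with 3 to 60 N. Pads are 19 mm wide; open, the fingers measure 130 mm over their backs; the gripper's body (75 mm by 190 mm) begins 47 mm behind the grasp point.
Start: joints at [1.535, 0.501, -0.427, 1.55, 0.221, 1.138, -0.21], TCP at [0.191, -0.621, 0.227] pointing down, gripper open.
Joint ranges: [-2.88, 2.88], [-0.31, 2.03], [-1.54, 1.56], [0.2, 2.42], [-1.41, 4.55], [0.19, 2.02], [-2.57, 2.57]. Speed limits (rad/s): [2.57, 2.57, 3.14, 3.14, 3.14, 3.14, 3.14].

## Interface

Orientations are given as a unit quaternion [w, x, y, z].
In Python, from cell import monitor, imaging, arm gives the robot as it stands. The module is installed in compiled form; this text tells all that it offers.
- The arm moves only by the tool arm_command, never from a script. Its arguments are lists of equal length, an entry for each row: "angular": the turn, a rotation vector about the tool's x, y, z in rad, a list of three; "dp": the shift along the tool's x, y, z in mm, a list of three; "jaw": the finger opening in mm, from 0 to 91.8. In form: {"angular": [[ax, ay, az], ...], "dp": [[dx, dy, dz], ...], "jaw": [jaw, ...]}. A call has exactly 8 rows; each row is the pose to reach, as a shift and turn from the pose commanded when the call began, along the tool's axes at that moment; what a row does not reach only later rows make up. A row lasts 1/10 s, in which the tool goes at most 50 mm and 8.59 degrees, less where a joint would pass 70% of its speed; a pose out of reach is approached as far as the arm can. A call with a gripper value outside its range is refused whole. The fingers move at their own pace and stop on an object; "squeeze" is the grip in N (left out, the last holds). Time passes only in rows, so rows that repeat a pose let the fingers close, or fill a call up. It gives the time, the measured TCP pose, the force, the opening and the grip force at its end, in the units of the state.
- monitor.sense(): the state, without advancing time (a new reading comes with each control period).
- imaging.grab_frame(name): name is "scene" or "top"; returns (picture, depth): 400x640x3 uint8, red, green, blue; 400x640 float32, m along the optical axis (not along the pixel's ray), 0 where there is no reading.
- imaging.camera_params(name): a dict with "fx", "fy", "cx", "cy" (pixels), "R" (3x3) and "t" (3): a world point X has camera coordinates R X + t. Camera axes: x right, y down, z forward; pixel columns grow to the right and rows downward; lengths in m; the calibration is good to about 2 mm. A picture is of the moment at which its call begins. camera_params takes no time and is no camera call.
- arm.finish_job(): hands the job in; it is judged then, once.
The state is a dict: "time_s": time; "qpos": joint angles; "qvel": joint speeds; "tau": joint torques, N m; "tcp_pos": TCP position; "eef_rot": TCP orientation; "contact_force": force on the tool from outside, world axes, zero at the start; "torque": the same for the moment, N m; "finger_gap": finger opening in m; "gripper_force": force on a finger pad.
Only numpy, scipy, OpenCV 4.12 (cv2) and the standard library are available. Lean on these libraries where they do the work, as an engineer would, in place of code of your own. Each camera call takes 0.05 s, during which the arm holds its last target. There are 200 camera calls.

## Working session

There is one attempt and no reset: what is moved stays moved. The work goes in short steps, Python scripts to look and compute and a tool call to move; the robot and the scene stay as the last step left them, time stands still between calls to the robot, and variables do not carry over. Pictures are saved under pics/ and viewed, at most 10 in all, crops included, and the job is handed in when it is done.

Besides the shell and the picture viewer there is one more tool, called after "Call:" by a JSON object that holds its "fn" and its "kwargs", one argument or row to a line. arm_command: Moves the arm, as the interface text tells. Its arguments: {"type":"object","properties":{"angular":{"type":"array"},"dp":{"type":"array"},"jaw":{"type":"array"},"squeeze":{"type":"number"}},"required":["angular","dp","jaw"]}

```bash
mkdir -p pics; python3 - <<'E'
from cell import monitor, imaging, arm
import cv2,numpy as np
for n in ("scene","top"):
    p,d=imaging.grab_frame(n); cv2.imwrite(f"pics/{n}0.png",p[:,:,::-1]); np.savez(f"{n}0.npz",p=p,d=d)
    c=imaging.camera_params(n); print(n,{k:np.round(v,4).tolist() for k,v in c.items()})
s=monitor.sense(); print({k:np.round(v,4).tolist() for k,v in s.items()})
E
```

```text
scene {'fx': 387.6228, 'fy': 387.6228, 'cx': 323.0308, 'cy': 196.6361, 'R': [[-0.6223, 0.7827, -0.0096], [0.6553, 0.5142, -0.5533], [-0.4281, -0.3506, -0.8329]], 't': [0.3493, -0.4082, 1.1612]}
top {'fx': 520.6833, 'fy': 520.6833, 'cx': 327.8955, 'cy': 194.4385, 'R': [[0.0271, -0.9995, 0.0173], [-0.9927, -0.029, -0.117], [0.1174, -0.014, -0.993]], 't': [0.0236, 0.6502, 1.0079]}
{'time_s': 0.1, 'qpos': [1.5352, 0.5018, -0.4268, 1.5513, 0.2208, 1.1383, -0.2103], 'qvel': [0.0007, -0.0028, -0.0018, -0.0002, 0.0001, 0.0003, -0.0008], 'tau': [-0.011, -56.787, -5.8379, -27.9916, -0.0688, 0.0241, 0.0], 'tcp_pos': [0.1911, -0.6206, 0.2258], 'eef_rot': [-0.0009, 0.9889, 0.1489, -0.0001], 'contact_force': [-0.7902, 0.5473, 1.0363], 'torque': [0.0134, -0.012, -0.0194], 'gripper_force': 0.0, 'finger_gap': 0.0917}
```

View pics/top0.png

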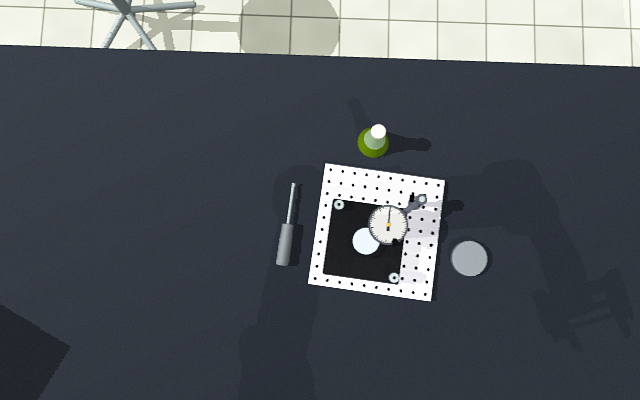

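View pics/scene0.png

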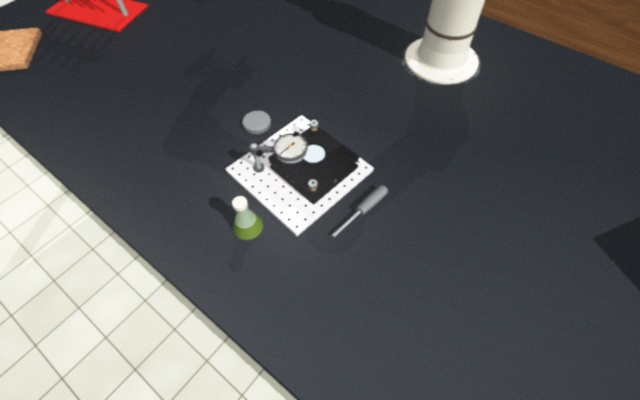

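The top view shows the bare corner at about (325,275), the knobs at (339,204) (far) and (394,278) (near), and the gauge at (388,225) with its pointer up at zero. The tab is near (395,241). The scene view agrees with this layout.

```bash
cat > h.py <<'E'
import numpy as np
from cell import imaging
def ray(n,u,v,z):
    c=imaging.camera_params(n); R=np.array(c["R"]); t=np.array(c["t"])
    C=-R.T@t; d=R.T@np.array([(u-c["cx"])/c["fx"],(v-c["cy"])/c["fy"],1.])
    return C+d*(z-C[2])/d[2]
def proj(n,X):
    c=imaging.camera_params(n); x=np.array(c["R"])@X+c["t"]
    return np.array([c["fx"]*x[0]/x[2]+c["cx"],c["fy"]*x[1]/x[2]+c["cy"]])
E
python3 - <<'E'
from h import *; import cv2
p=np.load("top0.npz")["p"]; d=np.load("top0.npz")["d"]
crop=p[155:310,300:480]; cv2.imwrite("pics/crop.png",cv2.resize(crop[:,:,::-1],None,fx=4,fy=3.85,interpolation=cv2.INTER_CUBIC) if 0 else cv2.resize(crop[:,:,::-1],None,fx=3.8,fy=3.8,interpolation=cv2.INTER_CUBIC))
# board: bright contour; plate: dark inside it
g=cv2.cvtColor(p,cv2.COLOR_RGB2GRAY)
dark=(g<45).astype(np.uint8); roi=np.zeros_like(dark); roi[190:292,318:410]=1
m=cv2.morphologyEx(dark*roi,cv2.MORPH_OPEN,np.ones((5,5)))
cs,_=cv2.findContours(m,0,2); c=max(cs,key=cv2.contourArea)
box=cv2.boxPoints(cv2.minAreaRect(c)); print(box)
W=[ray("top",*b,.055) for b in box]; print(np.round(W,4)); print([np.linalg.norm(W[i]-W[i-1])for i in range(4)])
kf=ray("top",339.2,203.8,.075); kn=ray("top",394,278,.075); print("knobs",kf,kn,np.linalg.norm(kf-kn))
mid=(kf+kn)/2; e=(kf-kn)[:2]/np.linalg.norm(kf-kn); n=np.array([-e[1],e[0]]); 
fc=mid[:2]+.0877*n; print("fc",fc, "alt",mid[:2]-.0877*n, "yaw",np.degrees(np.arctan2(e[1],e[0]))-45)
print(proj("top",np.r_[fc,.055]), proj("scene",np.r_[fc,.055]))
for x in [(325,275),(335,270),(363,200)]: print("depth h", d[x[1],x[0]])
E
```

```text
[[322.6278  272.94867]
 [332.91486 198.36757]
 [407.32678 208.63129]
 [397.03973 283.2124 ]]
[[ 0.4936  0.0482  0.055 ]
 [ 0.6397  0.032   0.055 ]
 [ 0.6236 -0.1154  0.055 ]
 [ 0.4777 -0.0967  0.055 ]]
[np.float64(0.14581737312761975), np.float64(0.1470470095399222), np.float64(0.14832681061719644), np.float64(0.14709676638549596)]
knobs [0.62730406 0.02010244 0.075     ] [ 0.48831636 -0.08780579  0.075     ] 0.17595955898002713
fc [0.50402767 0.03542118] alt [ 0.61159275 -0.10312453] yaw -7.174702972943649
[329.36635951 267.69335269] [350.49804777 157.26343202]
depth h 1.0560911
depth h 1.0117624
depth h 1.072638
```

View pics/crop.png

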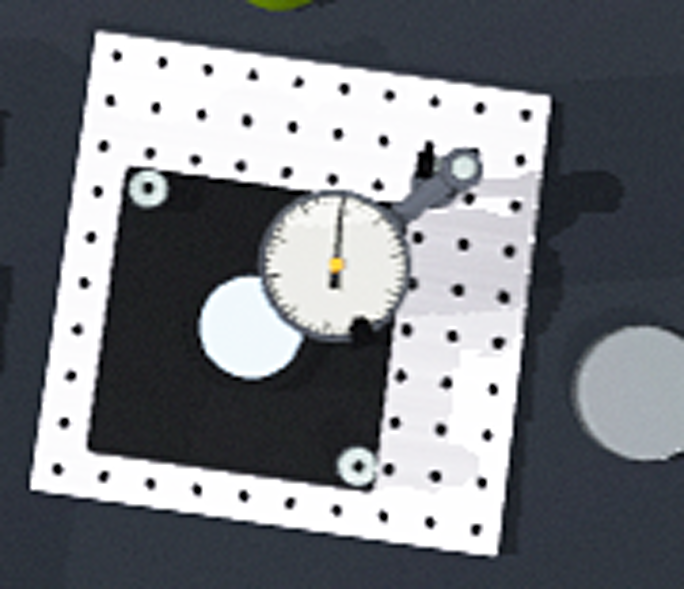

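The free corner is at (0.504, 0.035). The knob spacing measures 176 mm against 175 expected, and yaw is −7.2°. The tab sits about 151° clockwise (≈2.64 rad), which is about 7.4 mm of sink. I'll start the approach, turning the hand so its long axis lies along the knob diagonal.

Call:
{"fn": "arm_command", "kwargs": {
  "angular": [
    [0, 0, -0.08],
    [0, 0, -0.16],
    [0, 0, -0.24],
    [0, 0, -0.32],
    [0, 0, -0.4],
    [0, 0, -0.48],
    [0, 0, -0.56],
    [0, 0, -0.64]
  ],
  "dp": [
    [30, -20, 0],
    [59, -40, 0],
    [89, -59, 0],
    [118, -79, 0],
    [148, -99, 0],
    [177, -119, 0],
    [207, -138, 0],
    [236, -158, 0]
  ],
  "jaw": [80, 70, 60, 50, 40, 30, 15, 0]
}}

```text
time_s: 0.9
tcp_pos: [0.371, -0.3994, 0.2265]
eef_rot: [-0.0, 0.891, 0.454, -0.0]
contact_force: [-0.1, 0.3, -0.1]
finger_gap: 0.0324
gripper_force: 0.0
```

```bash
cat >> h.py <<'E'
def delta(target, yaw_y=None):
    from cell import monitor; from scipy.spatial.transform import Rotation as Ro
    s=monitor.sense(); q=np.array(s["eef_rot"]); R=Ro.from_quat(q[[1,2,3,0]]).as_matrix()
    print("t",s["time_s"],"tcp",np.round(s["tcp_pos"],4),"d mm",np.round(R.T@(np.array(target)-s["tcp_pos"])*1e3,1),"y deg",np.degrees(np.arctan2(R[1,1],R[0,1])),"z",R[:,2].round(4),"F",np.round(s["contact_force"],2),"gap",s["finger_gap"])
E
python3 -c "
from h import *
delta([.48,-.15,.2258])"
```

```text
t 0.9 tcp [ 0.371  -0.3994  0.2265] d mm [265.8 -58.5   0.7] y deg -36.02239030948509 z [-3.e-04  2.e-04 -1.e+00] F [-0.09  0.33 -0.07] gap 0.03235060537548735
```

Call:
{"fn": "arm_command", "kwargs": {
  "angular": [
    [0, 0, -0.08],
    [0, 0, -0.16],
    [0, 0, -0.24],
    [0, 0, -0.32],
    [0, 0, -0.4],
    [0, 0, -0.48],
    [0, 0, -0.56],
    [0, 0, -0.64]
  ],
  "dp": [
    [33, -7, 0],
    [66, -15, 0],
    [100, -22, 0],
    [133, -29, 0],
    [166, -37, 0],
    [199, -44, 0],
    [233, -51, 0],
    [266, -58, 0]
  ],
  "jaw": [0, 0, 0, 0, 0, 0, 0, 0]
}}

```text
time_s: 1.7
tcp_pos: [0.4808, -0.1505, 0.2266]
eef_rot: [-0.0, 0.703, 0.711, -0.0]
contact_force: [0.3, -0.7, -0.3]
finger_gap: 0.0005
gripper_force: 0.0
```

```bash
python3 -c "
from h import *
delta([.504,.0354,.12])"
```

```text
t 1.7 tcp [ 0.4808 -0.1505  0.2266] d mm [185.7  25.3 106.5] y deg 0.6409247845118952 z [-4.e-04 -1.e-04 -1.e+00] F [ 0.33 -0.71 -0.28] gap 0.0004992029286861338
```

Call:
{"fn": "arm_command", "kwargs": {
  "angular": [
    [0, 0, -0.08],
    [0, 0, -0.16],
    [0, 0, -0.24],
    [0, 0, -0.32],
    [0, 0, -0.4],
    [0, 0, -0.48],
    [0, 0, -0.56],
    [0, 0, -0.65]
  ],
  "dp": [
    [31, 4, 0],
    [62, 8, 0],
    [93, 13, 0],
    [124, 17, 5],
    [155, 21, 20],
    [186, 25, 45],
    [186, 25, 75],
    [186, 25, 106]
  ],
  "jaw": [0, 0, 0, 0, 0, 0, 0, 0]
}}

```text
time_s: 2.5
tcp_pos: [0.5044, 0.0358, 0.1199]
eef_rot: [0.0, 0.438, 0.899, 0.0]
contact_force: [-0.2, -1.6, 0.5]
finger_gap: 0.0005
gripper_force: 0.0
```

```bash
python3 - <<'E'
from h import *; import cv2
delta([.504,.0354,.058])
p,d=imaging.grab_frame("top"); q,_=imaging.grab_frame("scene")
a=cv2.resize(p[155:310,300:480,::-1],None,fx=2.2,fy=2.2,interpolation=cv2.INTER_CUBIC)
b=cv2.resize(q[90:245,220:400,::-1],None,fx=2.2,fy=2.2,interpolation=cv2.INTER_CUBIC)
cv2.imwrite("pics/hover.png",np.hstack([a,b]))
E
```

```text
t 2.5 tcp [0.5044 0.0358 0.1199] d mm [-0.1 -0.6 61.9] y deg 38.049140767094116 z [ 8.e-04  3.e-04 -1.e+00] F [-0.23 -1.57  0.47] gap 0.0005014270728927029
```

View pics/hover.png

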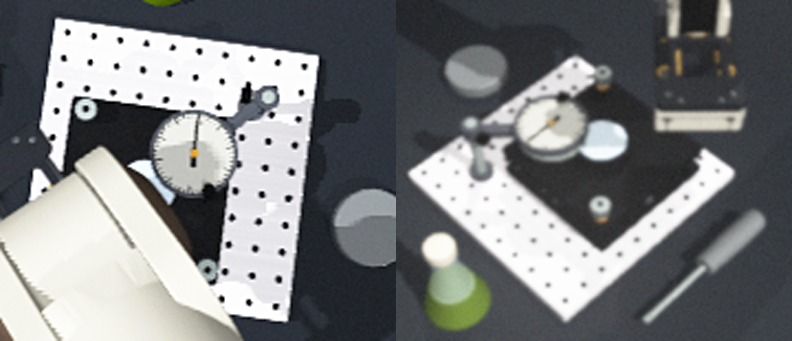

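The hover view shows the hand over the bare corner, and the dial is unobstructed, with its centre at (193,153), pointer at zero and tab at (209,192). Next I'll write a dial reader and go down.

Call:
{"fn": "arm_command", "kwargs": {
  "angular": [
    [0, 0, 0],
    [0, 0, 0],
    [0, 0, 0],
    [0, 0, 0],
    [0, 0, 0],
    [0, 0, 0],
    [0, 0, 0],
    [0, 0, 0]
  ],
  "dp": [
    [0, 0, 10],
    [0, 0, 22],
    [0, 0, 34],
    [0, 0, 44],
    [0, 0, 52],
    [0, 0, 58],
    [0, 0, 58],
    [0, 0, 58]
  ],
  "jaw": [0, 0, 0, 0, 0, 0, 0, 0]
}}

```text
time_s: 3.4
tcp_pos: [0.5043, 0.0346, 0.0628]
eef_rot: [0.0, 0.441, 0.898, 0.0]
contact_force: [-0.4, 0.1, -0.2]
finger_gap: 0.0009
gripper_force: 0.0
```

```bash
cat >> h.py <<'E'
def dial(yaw=-7.2):
    import cv2
    p,_=imaging.grab_frame("top"); f=p.astype(float)
    y=(f[:,:,0]-f[:,:,2]>80)&(f[:,:,0]>150); y[:,:370]=0; y[:200]=0; y[250:]=0; y[:,410:]=0
    v,u=np.nonzero(y); c=ray("top",u.mean(),v.mean(),.095)
    g=cv2.cvtColor(p,cv2.COLOR_RGB2GRAY).astype(np.float32)
    A=np.arange(0,360,1.)
    def prof(rs):
        out=[]
        for a in A:
            w=np.radians(yaw-a); px=[proj("top",c+r*np.array([np.cos(w),np.sin(w),0])) for r in rs]
            px=np.float32(px); out.append(cv2.remap(g,px[None,:,0].copy(),px[None,:,1].copy(),cv2.INTER_LINEAR).mean())
        return np.array(out)
    def peak(o,h):
        d=np.median(o)-o; i=d.argmax(); k=np.arange(i-h,i+h+1); w=np.clip(d[k%360]-.3*d[i],0,None); return (k*w).sum()/w.sum(), d[i]
    n=peak(prof(np.arange(.015,.0255,.0015)),6); t=peak(prof(np.arange(.0285,.0315,.001)),14)
    print("centre",c.round(4),"n",int(y.sum()),"needle deg",np.round(n,1),"tab deg",np.round(t,1))
E
python3 -c "
from h import *
dial();dial();delta([.504,.0354,.055])"
```

```text
Traceback (most recent call last):
  File "h.py", line 29, in dial
    n=peak(prof(np.arange(.015,.0255,.0015)),6); t=peak(prof(np.arange(.0285,.0315,.001)),14)
                                                        ~~~~^^^^^^^^^^^^^^^^^^^^^^^^^^^^^
  File "h.py", line 24, in prof
    w=np.radians(yaw-a); px=[proj("top",c+r*np.array([np.cos(w),np.sin(w),0])) for r in rs]
                             ~~~~^^^^^^^^^^^^^^^^^^^^^^^^^^^^^^^^^^^^^^^^^^^^^
  File "h.py", line 8, in proj
    c=imaging.camera_params(n); x=np.array(c["R"])@X+c["t"]
ValueError: time passes only in moves, steps and waits
```

```bash
sed -i 's/imaging.camera_params(n)/CP(n)/; s/^from cell import imaging$/from cell import imaging\nfrom functools import lru_cache\nCP=lru_cache(imaging.camera_params)/' h.py
python3 -c "
from h import *
dial();dial();delta([.504,.0354,.055])"
```

```text
centre [ 0.5889 -0.0722  0.095 ] n 11 needle deg [357.3 151.2] tab deg [149.9 208.7]
centre [ 0.5889 -0.0722  0.095 ] n 11 needle deg [357.3 151.3] tab deg [149.9 211. ]
t 3.55 tcp [0.5046 0.0345 0.0631] d mm [1.1 0.1 8.1] y deg 37.70648513335654 z [ 9.e-04  0.e+00 -1.e+00] F [-0.47  0.14 -0.14] gap 0.0006043808047179465
```

The dial reader works: centre (0.589, −0.072) as expected, needle at about 0° and tab at about 150–152°. Now I'll go down to contact in small steps.

Call:
{"fn": "arm_command", "kwargs": {
  "angular": [
    [0, 0, 0],
    [0, 0, 0],
    [0, 0, 0],
    [0, 0, 0],
    [0, 0, 0],
    [0, 0, 0],
    [0, 0, 0],
    [0, 0, 0]
  ],
  "dp": [
    [0, 0, 2],
    [0, 0, 4],
    [0, 0, 6],
    [0, 0, 7],
    [0, 0, 8],
    [0, 0, 9],
    [0, 0, 10],
    [0, 0, 10]
  ],
  "jaw": [0, 0, 0, 0, 0, 0, 0, 0]
}}

```text
time_s: 4.35
tcp_pos: [0.5038, 0.0348, 0.0532]
eef_rot: [-0.0, 0.44, 0.898, -0.0]
contact_force: [-3.3, 0.9, 9.0]
finger_gap: 0.0009
gripper_force: 4.5
```

```bash
python3 -c "
from h import *
dial();delta([.504,.0354,.055])"
```

```text
centre [ 0.5889 -0.0722  0.095 ] n 11 needle deg [ 38.2 134.9] tab deg [149.9 211.4]
t 4.4 tcp [0.5038 0.0348 0.0532] d mm [ 0.4  0.5 -1.8] y deg 37.73230195260891 z [-6.e-04 -4.e-04 -1.e+00] F [-3.55 -0.73  8.61] gap 0.0005292686337530141
```

Contact: the needle reads 38° at 1.9 mm down and 9 N. It needs about 5.4 mm more, so I'll go 4.6 mm and re-check.

Call:
{"fn": "arm_command", "kwargs": {
  "angular": [
    [0, 0, 0],
    [0, 0, 0],
    [0, 0, 0],
    [0, 0, 0],
    [0, 0, 0],
    [0, 0, 0],
    [0, 0, 0],
    [0, 0, 0]
  ],
  "dp": [
    [0, 0, 0.7],
    [0, 0, 1.4],
    [0, 0, 2.1],
    [0, 0, 2.8],
    [0, 0, 3.5],
    [0, 0, 4.1],
    [0, 0, 4.6],
    [0, 0, 4.6]
  ],
  "jaw": [0, 0, 0, 0, 0, 0, 0, 0]
}}

```text
time_s: 5.2
tcp_pos: [0.503, 0.0358, 0.0489]
eef_rot: [-0.001, 0.44, 0.898, -0.0]
contact_force: [-7.3, 2.0, 11.8]
finger_gap: 0.0007
gripper_force: 6.8
```

```bash
python3 -c "
from h import *
dial();delta([.504,.0354,.055])"
```

```text
centre [ 0.5892 -0.0723  0.095 ] n 10 needle deg [133.2 138.8] tab deg [150.3 204.2]
t 5.25 tcp [0.5031 0.0358 0.0489] d mm [-0.9  0.5 -6.1] y deg 37.777976991993924 z [-1.6e-03  3.0e-04 -1.0e+00] F [-6.97  1.95 13.74] gap 0.00035179042770636874
```

Call:
{"fn": "arm_command", "kwargs": {
  "angular": [
    [0, 0, 0],
    [0, 0, 0],
    [0, 0, 0],
    [0, 0, 0],
    [0, 0, 0],
    [0, 0, 0],
    [0, 0, 0],
    [0, 0, 0]
  ],
  "dp": [
    [0, 0, 0.3],
    [0, 0, 0.6],
    [0, 0, 0.8],
    [0, 0, 0.8],
    [0, 0, 0.8],
    [0, 0, 0.8],
    [0, 0, 0.8],
    [0, 0, 0.8]
  ],
  "jaw": [0, 0, 0, 0, 0, 0, 0, 0]
}}

```text
time_s: 6.05
tcp_pos: [0.5029, 0.036, 0.0481]
eef_rot: [-0.001, 0.44, 0.898, -0.0]
contact_force: [-7.7, 0.8, 14.4]
finger_gap: 0.0003
gripper_force: 7.2
```

```bash
python3 - <<'E'
from h import *; import cv2
dial();delta([.504,.0354,.055])
p,d=imaging.grab_frame("top")
cv2.imwrite("pics/tab.png",cv2.resize(p[195:260,355:420,::-1],None,fx=6,fy=6,interpolation=cv2.INTER_CUBIC))
E
```

```text
centre [ 0.5892 -0.0723  0.095 ] n 10 needle deg [148.7 142.8] tab deg [149.9 223.2]
t 6.1 tcp [0.5029 0.036  0.0481] d mm [-1.1  0.5 -6.9] y deg 37.78285500749486 z [-1.7e-03  4.0e-04 -1.0e+00] F [-6.58  2.82 13.84] gap 0.00010571260617032389
```

View pics/tab.png

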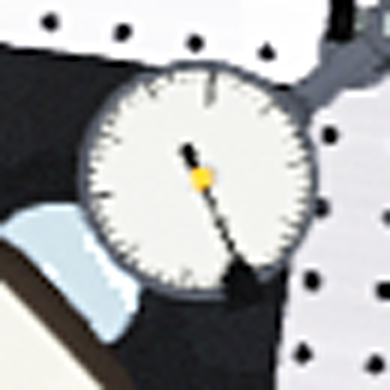

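The pointer, from (202,180) to (235,255), runs straight into the tab at (240,275), so it stands at the tab. I'll hold it there about another second, then ease up.

Call:
{"fn": "arm_command", "kwargs": {
  "angular": [
    [0, 0, 0],
    [0, 0, 0],
    [0, 0, 0],
    [0, 0, 0],
    [0, 0, 0],
    [0, 0, 0],
    [0, 0, 0],
    [0, 0, 0]
  ],
  "dp": [
    [0, 0, 0],
    [0, 0, 0],
    [0, 0, 0],
    [0, 0, 0],
    [0, 0, 0],
    [0, 0, 0],
    [0, 0, 0],
    [0, 0, 0]
  ],
  "jaw": [0, 0, 0, 0, 0, 0, 0, 0]
}}

```text
time_s: 6.95
tcp_pos: [0.5029, 0.036, 0.0481]
eef_rot: [-0.001, 0.44, 0.898, -0.0]
contact_force: [-6.6, 2.8, 13.5]
finger_gap: 0.0002
gripper_force: 7.2
```

Call:
{"fn": "arm_command", "kwargs": {
  "angular": [
    [0, 0, 0],
    [0, 0, 0],
    [0, 0, 0],
    [0, 0, 0],
    [0, 0, 0],
    [0, 0, 0],
    [0, 0, 0],
    [0, 0, 0]
  ],
  "dp": [
    [0, 0, -0.5],
    [0, 0, -1],
    [0, 0, -1.5],
    [0, 0, -2],
    [0, 0, -2.5],
    [0, 0, -3],
    [0, 0, -3.5],
    [0, 0, -4]
  ],
  "jaw": [0, 0, 0, 0, 0, 0, 0, 0]
}}

```text
time_s: 7.75
tcp_pos: [0.5035, 0.0351, 0.052]
eef_rot: [-0.0, 0.44, 0.898, -0.0]
contact_force: [-5.2, 1.1, 10.2]
finger_gap: 0.0004
gripper_force: 5.1
```

Call:
{"fn": "arm_command", "kwargs": {
  "angular": [
    [0, 0, 0],
    [0, 0, 0],
    [0, 0, 0],
    [0, 0, 0],
    [0, 0, 0],
    [0, 0, 0],
    [0, 0, 0],
    [0, 0, 0]
  ],
  "dp": [
    [0, 0, -0.5],
    [0, 0, -1],
    [0, 0, -1.5],
    [0, 0, -2],
    [0, 0, -2.5],
    [0, 0, -3],
    [0, 0, -3.5],
    [0, 0, -4]
  ],
  "jaw": [0, 0, 0, 0, 0, 0, 0, 0]
}}

```text
time_s: 8.55
tcp_pos: [0.5044, 0.0344, 0.0554]
eef_rot: [0.0, 0.441, 0.898, 0.0]
contact_force: [0.5, -0.2, -0.0]
finger_gap: 0.0004
gripper_force: 0.0
```

```bash
python3 -c "
from h import *
dial();delta([.504,.0354,.055])"
```

```text
centre [ 0.5889 -0.0722  0.095 ] n 11 needle deg [357.3 150.8] tab deg [149.9 211.9]
t 8.6 tcp [0.5044 0.0344 0.0554] d mm [1.  0.3 0.4] y deg 37.704251400133934 z [ 3.e-04  1.e-04 -1.e+00] F [-0.64  0.15 -0.29] gap 3.4263244599871425e-05
```

The needle reads zero again. Now I'll move clear.

Call:
{"fn": "arm_command", "kwargs": {
  "angular": [
    [0, 0, 0],
    [0, 0, 0],
    [0, 0, 0],
    [0, 0, 0],
    [0, 0, 0],
    [0, 0, 0],
    [0, 0, 0],
    [0, 0, 0]
  ],
  "dp": [
    [0, 0, -2],
    [0, 0, -6],
    [0, 0, -16],
    [0, 0, -32],
    [0, 0, -52],
    [0, 0, -72],
    [0, 0, -90],
    [0, 0, -100]
  ],
  "jaw": [0, 0, 0, 0, 0, 0, 0, 0]
}}

```text
time_s: 9.4
tcp_pos: [0.5053, 0.0347, 0.1579]
eef_rot: [0.001, 0.441, 0.898, 0.001]
contact_force: [-0.4, 0.1, -0.5]
finger_gap: 0.0004
gripper_force: 0.0
```

Call:
{"fn": "arm_command", "kwargs": {
  "angular": [
    [0, 0, 0],
    [0, 0, 0],
    [0, 0, 0],
    [0, 0, 0],
    [0, 0, 0],
    [0, 0, 0],
    [0, 0, 0],
    [0, 0, 0]
  ],
  "dp": [
    [0, 0, 0],
    [0, 0, 0],
    [0, 0, 0],
    [0, 0, 0],
    [0, 0, 0],
    [0, 0, 0],
    [0, 0, 0],
    [0, 0, 0]
  ],
  "jaw": [2, 4, 4, 4, 4, 4, 4, 4]
}}

```text
time_s: 10.2
tcp_pos: [0.5042, 0.0344, 0.1553]
eef_rot: [-0.0, 0.441, 0.898, 0.0]
contact_force: [0.5, -0.1, 0.1]
finger_gap: 0.0042
gripper_force: 0.0
```

```bash
python3 -c "
from h import *
from cell import arm
dial();delta([.504,.0354,.055]);print(arm.finish_job())"
```

```text
centre [ 0.5896 -0.0723  0.095 ] n 9 needle deg [357.  144.2] tab deg [151.  158.7]
t 10.25 tcp [0.5042 0.0344 0.1553] d mm [  0.9   0.4 100.3] y deg 37.70789627584943 z [-0.e+00  1.e-04 -1.e+00] F [0.42 0.75 0.88] gap 0.0036574410087638603
the job is handed in; nothing more can be done
None
```

I pressed the bare corner until the pointer reached the limit tab (149° against 150°), held it there for over a second, eased it back to zero at about 5 mm/s, moved clear and handed the job in; no verdict was returned.

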